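Tip the acetal collar out of its tilt tray

ROBOT

A 7-joint arm with a two-finger parallel gripper is mounted at the origin on the work surface. World frame = base frame: x ahead of the robot, y to its left, z up, the work surface at z = 0. Lengths are in m, angles in rad, forces in N, time in s.
With the tool pointing down it reaches from about 0.4 to 0.9 m from the base axis. Payload 5.5 kg.
Tool frame: the origin (TCP) lies midway between the tips of the shut fingers; the grasp point (between the pads) lies 19 mm behind it; z points along the fingers, y is the direction in which the jaws open and shut (so a half turn about z gives the same grasp; the last joint's range is limited). The gripper opens to 92 mm and grips with 3 to 60 N. Pads are 19 mm wide; open, the fingers measure 130 mm over their backs; the gripper's body (75 mm by 190 mm) begins 47 mm behind the grasp point.
Start: joints at [-1.012, 0.501, -0.427, 1.55, 0.221, 1.138, -0.21], TCP at [0.189, 0.622, 0.227] pointing down, gripper open.
Joint ranges: [-2.88, 2.88], [-0.31, 2.03], [-1.54, 1.56], [0.2, 2.42], [-1.41, 4.55], [0.19, 2.02], [-2.57, 2.57]. Speed limits (rad/s): [2.57, 2.57, 3.14, 3.14, 3.14, 3.14, 3.14].

INTERFACE

Orientations are given as a unit quaternion [x, y, z, w].
In Python, from plant import observe, grab_frame, calibration, ticket, models gives the robot as it stands. The module is installed in compiled form; this text tells all that it offers.
- The arm moves only by the tool send_rows, never from a script. Its argument "deltas" is a list of rows, each an object with "xyz": the shift along the tool's x, y, z scaled (see below), a list of three; "rotation": the turn, a rotation vector about the tool's x, y, z scaled (see below), a list of three; "claw": the closure, from -1 (fully open) to 1 (shut), so that 0 is half open. A call has exactly 10 rows; each row is the pose to reach, as a shift and turn from the pose commanded when the call began, along the tool's axes at that moment, turning the shorter way round; what a row does not reach only later rows make up. The controller multiplies each number of a shift by 60 cm and each number of a turn by 2 pi rad. A row lasts 1/10 s, in which the tool goes at most 50 mm and 8.59 degrees, less where a joint would pass 70% of its speed; a pose out of reach is approached as far as the arm can. A call with a number of a shift or a turn outside -1 to 1 is refused whole. A call with a gripper value outside its range is refused whole. The fingers move at their own pace and stop on an object; "newtons" is the grip in N (left out, the last holds). Time passes only in rows, so rows that repeat a pose let the fingers close, or fill a call up. It gives the time, the measured TCP pose, the force and the opening at its end, in the units of the state.
- observe(): the state, without advancing time (a new reading comes with each control period).
- grab_frame(name): name is "side" or "top" or "wrist"; returns the picture (384x512x3 uint8, red, green, blue); there is no depth.
- calibration(name): a dict with "intrinsics" (3x3 intrinsics, pixels), "dist" ([k1, k2, p1, p2, k3] as OpenCV has them; the pictures are not rectified), "rvec" (rotation vector, rad) and "tvec" (3), from world to camera coordinates, as OpenCV has them; the wrist camera has in their place "mount" (4x4, takes a point from camera to tool coordinates, whose origin is the TCP and whose axes are the flange's). Camera axes: x right, y down, z forward; pixel columns grow to the right and rows downward; lengths in m; the calibration is good to about 2 mm. A picture is of the moment at which its call begins: read the wrist's pose just before it. calibration takes no time and is no camera call.
- ticket.sign_off(): hands the job in, once; it reports no verdict.
Trained networks look in the newest picture that a camera, given by its name, has taken for a name from the list of things; names that differ only in an ending like _2 or _b are one class to them, and where a whole thing is asked for, a point or a joint stands for the part that bears it (a point fixed in the world has none). Each returns a list of dicts, best first, with "p" (0 to 1); they miss things now and then, are a little off and sometimes report something else, mostly with a low value. They report only what shows in the picture. A call takes as long as a camera call. They do not tell look-alikes from the thing itself.
- models.spot_in(camera, thing): "bbox" ([left, top, right, bottom] in pixels, round what is visible of it).
- models.masks_of(camera, thing): "pixels" (384x512 bool, what is visible of it) and "bbox" ([left, top, right, bottom] in pixels, round what is visible of it).
- models.tip_of(camera, thing): "location" ([row, column] in pixels: a listed point, or the origin of a listed thing).
The state is a dict: "t": time; "q": joint angles; "qvel": joint speeds; "tau": joint torques, N m; "eef_pos": TCP position; "eef_rot": TCP orientation; "contact_force": force on the tool from outside, world axes, zero at the start; "ft_torque": the same for the moment, N m; "finger_gap": finger opening in m.
Only numpy, scipy, OpenCV 4.12 (cv2) and the standard library are available. Lean on these libraries where they do the work, as an engineer would, in place of code of your own. Each camera call takes 0.05 s, during which the arm holds its last target. There are 200 camera calls.

TASK

Two hinged blue tilt trays stand on the slab; one holds a white acetal collar, the other a stainless measuring plug. Lift the collar's tray by the yellow bar on its free edge until the collar slides out into the catch dish at its hinge end, then lower the tray gently, held all the way, until it is fully down again, and let go. Leave the steel plug where it stands in the other tray.

Things in the scene. Friction and masses are not known exactly. Their poses are not given: they have to be found in the camera images.
- collar_tray (a joint): Hinge angle of the blue tilt tray holding the collar, rad: 0 = fully down, level, on its stop; grows as the free edge with the handle is lifted; end stop 1.05. 400 g (about 2 N at the bar), falls back if let go. The collar starts to slide at about 15 to 24 degrees; 40 degrees clears it. Inside 144 x 112 mm, walls 23 mm, open at the hinge end; stands left or right, turned up to 20 degrees.
- collar_tray_handle (a point): Centre of that tray's yellow bar handle (12 mm thick, 108 mm long; 44 mm gap to the tray's end wall, whose top is 9 mm higher; only the slab beneath), 100 mm above the slab with the tray down. Moves with the tray: x points from bar to hinge, y along the bar, z up when down. The hinge line is parallel to y, at x = 200 mm, z = -20 mm from here, so a lifted bar arcs towards the hinge.
- collar_center (a point): Centre of the loose white acetal collar: ring 36 mm outside, 18 mm inside, 16 mm high, about 20 g, lying flat in its tray (centre 94 mm above the slab). The fixed grey catch dish is just beyond the tray's hinge: inside 213 to 325 mm along the handle's x (tray down), 118 mm wide, centred; floor 12 mm above the slab, walls to 50 mm, back-stop to 95 mm.
- plug_center (a point): Middle of the stainless measuring plug (stepped, 32 mm foot, 45 mm tall, about 110 g) standing on its foot in the other, identical blue tilt tray, which stands beside the first. To be left where it is.
Mind the look-alikes: they are no part of the job. What is shaped like the part that bears collar_center but red is not meant.

How it is judged:
By the outcome, as a careful person would: the job done as asked, in the order asked, and still so for the second after the job is handed in, with the robot touching nothing.
It also fails if it takes over 45 s, if anything falls off the work surface, if the arm or the gripper's body presses on something with over 40 N, if the wrist force passes 120 N, or if a joint passes its speed limit or range.

## Working session

There is one attempt and no reset: what is moved stays moved. The work goes in short steps, Python scripts to look and compute and a tool call to move; the robot and the scene stay as the last step left them, time stands still between calls to the robot, and variables do not carry over. Pictures are saved under pics/ and viewed, about 8 in all and at most 12, crops included, and the job is handed in when it is done.

Besides the shell and the picture viewer there is one more tool, called after "Call:" by a JSON object that holds its "fn" and its "kwargs". send_rows: Moves the arm, as the interface text tells. Shifts and turns lie within -1 to 1; 1 stands for 60 cm of shift or 2 pi rad of turn. Its arguments: {"type":"object","properties":{"deltas":{"type":"array"},"newtons":{"type":"number"}},"required":["deltas"]}

```bash
mkdir -p pics; ls
cat > h.py <<'E'
import numpy as np, cv2
from scipy.spatial.transform import Rotation as R
from plant import observe, grab_frame, calibration, ticket, models
def shot(cam,name):
    s=observe(); f=grab_frame(cam); cv2.imwrite(f'pics/{name}.png',f[:,:,::-1]); return s,f
def ray(cam,uv,s=None):
    c=calibration(cam); uv=np.array(uv,float).reshape(1,1,2)
    n=cv2.undistortPoints(uv,np.array(c['intrinsics']),np.array(c['dist'])).ravel()
    d=np.array([n[0],n[1],1.])
    if 'mount' in c:
        M=np.array(c['mount']); Rt=R.from_quat(s['eef_rot']).as_matrix()
        return Rt@M[:3,3]+s['eef_pos'], Rt@M[:3,:3]@d
    Rc=R.from_rotvec(np.ravel(c['rvec'])).as_matrix()
    return -Rc.T@np.ravel(c['tvec']), Rc.T@d
def atz(cam,uv,z,s=None):
    o,d=ray(cam,uv,s); return o+d*(z-o[2])/d[2]
E
python3 - <<'E'
from h import *
for cam in ['top','side']:
    s,f=shot(cam,cam+'0')
    for th,z in [('collar_tray_handle',.1),('collar_center',.094),('plug_center',.1085)]:
        for d in models.tip_of(cam,th)[:4]:
            u=d['location'][::-1]; print(cam,th,round(d['p'],2),np.round(u),atz(cam,u,z).round(3))
a=cv2.imread('pics/top0.png');b=cv2.imread('pics/side0.png')
cv2.imwrite('pics/both.png',cv2.resize(np.vstack([a,b]),(800,1200))[:,:]); 
print({k:np.round(v,3) for k,v in observe().items()})
E
```

```text
pics
top collar_tray_handle 0.69 [327. 248.] [ 0.485 -0.141  0.1  ]
top collar_center 0.77 [321. 194.] [ 0.59  -0.136  0.094]
top collar_center 0.67 [262. 160.] [ 0.663 -0.019  0.094]
top collar_center 0.55 [264. 195.] [ 0.591 -0.022  0.094]
side collar_tray_handle 0.93 [312. 157.] [ 0.488 -0.14   0.1  ]
side collar_center 0.69 [215. 288.] [0.629 0.219 0.094]
side collar_center 0.51 [210. 222.] [0.665 0.076 0.094]
side collar_center 0.5 [249. 220.] [0.596 0.064 0.094]
side collar_center 0.43 [263. 155.] [ 0.593 -0.144  0.094]
side plug_center 0.61 [218. 285.] [0.622 0.225 0.109]
{'t': np.float64(0.4), 'q': array([-1.012,  0.501, -0.427,  1.551,  0.221,  1.138, -0.21 ]), 'qvel': array([ 0.001, -0.003,  0.   , -0.004,  0.   , -0.   ,  0.   ]), 'tau': array([ 4.0000e-03, -5.6578e+01, -5.8000e+00, -2.7905e+01, -6.7000e-02,
        2.4000e-02,  0.0000e+00]), 'eef_pos': array([0.189, 0.622, 0.227]), 'eef_rot': array([ 0.147,  0.989, -0.   , -0.   ]), 'contact_force': array([-0.428, -0.51 ,  0.659]), 'ft_torque': array([-0.025,  0.037,  0.003]), 'finger_gap': np.float64(0.092)}
```

View pics/top0.png

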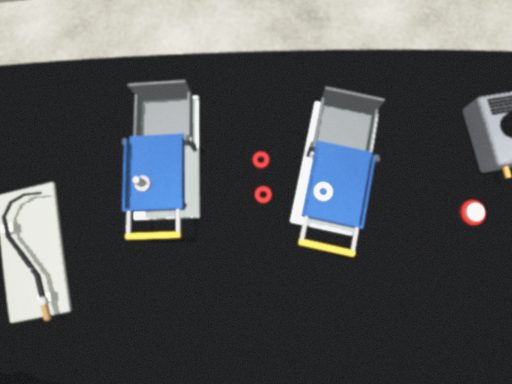

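View pics/side0.png

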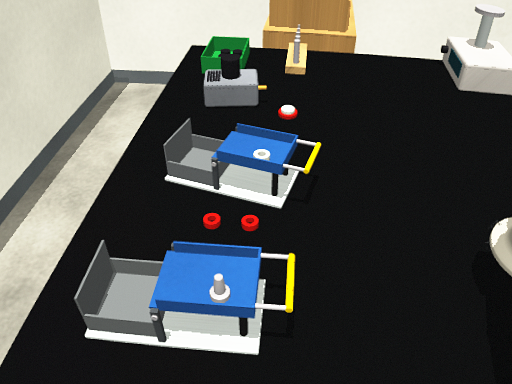

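Top view: the collar tray is the right one, with its handle at about (327,248) and the white ring at (321,194). The plug is in the left tray at (141,182).

Possible confusions: red rings at (261,160) and (263,195), a red and white button at (473,212), and the plug tray's handle at (152,236). I choose the yellow bar at (327,248). Next I get its yaw and check a close crop.

Run:
```python
from h import *
s=observe()
for cam,box in [('top',(285,228,370,268)),('side',(295,130,330,180))]:
    f=cv2.imread(f'pics/{cam}0.png'); x0,y0,x1,y1=box
    hsv=cv2.cvtColor(f,cv2.COLOR_BGR2HSV); m=cv2.inRange(hsv,(20,120,90),(35,255,255)); k=np.zeros_like(m);k[y0:y1,x0:x1]=m[y0:y1,x0:x1]
    v,u=np.nonzero(k); P=np.array([atz(cam,(a,b),.1)[:2] for a,b in zip(u,v)])
    c=P.mean(0); w,V=np.linalg.eigh(np.cov((P-c).T)); d=V[:,1]; t=(P-c)@d
    d=d*np.sign(d[1]); print(cam,c.round(4),'mid',(c+V[:,1]*(t.max()+t.min())/2).round(4),'len',np.ptp(t).round(3),'yaw deg',np.degrees(np.arctan2(-d[0],d[1])).round(1))
f=cv2.imread('pics/top0.png')[80:265,285:390]; cv2.imwrite('pics/crop1.png',cv2.resize(f,None,fx=3,fy=3,interpolation=cv2.INTER_CUBIC))
```

```text
top [ 0.4847 -0.1412] mid [ 0.4851 -0.1394] len 0.114 yaw deg -13.4
side [ 0.4872 -0.138 ] mid [ 0.4865 -0.141 ] len 0.123 yaw deg -13.3
```

View pics/crop1.png

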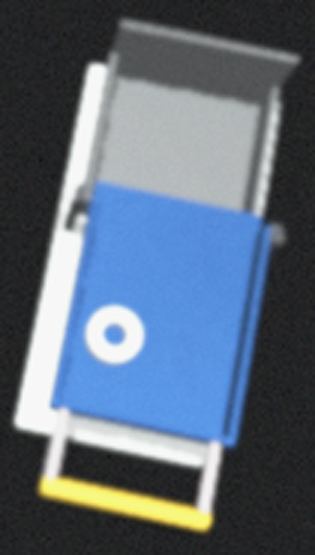

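The crop shows the white ring in the blue tray, with the yellow bar at the robot end and the dish at the far end. Handle is at about (0.486, -0.140, 0.100), yaw -13.3°. Moving now through a waypoint that stays away from the base.

Call:
{"fn": "send_rows", "kwargs": {"deltas": [{"xyz": [-0.057, -0.039, -0.01], "rotation": [0, 0, 0.012], "claw": 0.2}, {"xyz": [-0.114, -0.077, -0.02], "rotation": [0, 0, 0.024], "claw": 0.2}, {"xyz": [-0.172, -0.116, -0.03], "rotation": [0, 0, 0.036], "claw": 0.2}, {"xyz": [-0.229, -0.155, -0.04], "rotation": [0, 0, 0.048], "claw": 0.2}, {"xyz": [-0.286, -0.193, -0.04], "rotation": [0, 0, 0.06], "claw": 0.2}, {"xyz": [-0.343, -0.232, -0.04], "rotation": [0, 0, 0.072], "claw": 0.2}, {"xyz": [-0.4, -0.271, -0.04], "rotation": [0, 0, 0.084], "claw": 0.2}, {"xyz": [-0.458, -0.31, -0.04], "rotation": [0, 0, 0.096], "claw": 0.2}, {"xyz": [-0.515, -0.348, -0.04], "rotation": [0, 0, 0.108], "claw": 0.2}, {"xyz": [-0.572, -0.387, -0.04], "rotation": [0, 0, 0.12], "claw": 0.2}], "newtons": 20}}

```text
t: 1.4
eef_pos: [0.451, 0.2983, 0.2511]
eef_rot: [0.502, 0.865, 0.0, 0.0]
contact_force: [-0.1, 0.1, -0.2]
finger_gap: 0.0369
```

Call:
{"fn": "send_rows", "kwargs": {"deltas": [{"xyz": [-0.066, -0.031, 0], "rotation": [0, 0, 0.012], "claw": 0.2}, {"xyz": [-0.132, -0.063, 0], "rotation": [0, 0, 0.024], "claw": 0.2}, {"xyz": [-0.199, -0.094, 0], "rotation": [0, 0, 0.036], "claw": 0.2}, {"xyz": [-0.265, -0.125, 0], "rotation": [0, 0, 0.048], "claw": 0.2}, {"xyz": [-0.331, -0.156, 0], "rotation": [0, 0, 0.06], "claw": 0.2}, {"xyz": [-0.397, -0.188, 0], "rotation": [0, 0, 0.072], "claw": 0.2}, {"xyz": [-0.463, -0.219, 0], "rotation": [0, 0, 0.084], "claw": 0.2}, {"xyz": [-0.53, -0.25, 0], "rotation": [0, 0, 0.096], "claw": 0.2}, {"xyz": [-0.596, -0.282, 0], "rotation": [0, 0, 0.108], "claw": 0.2}, {"xyz": [-0.662, -0.313, 0], "rotation": [0, 0, 0.12], "claw": 0.2}]}}

```text
t: 2.4
eef_pos: [0.4848, -0.14, 0.2511]
eef_rot: [0.785, 0.619, 0.0, 0.0]
contact_force: [0.6, -0.3, 0.4]
finger_gap: 0.0366
```

Run:
```python
from h import *
s,f=shot('wrist','w1')
print(s['eef_pos'].round(4),s['eef_rot'].round(3),s['q'].round(2))
for d in models.tip_of('wrist','collar_tray_handle')[:2]:
    u=d['location'][::-1]; print(d['p'],np.round(u),atz('wrist',u,.1,s).round(4))
hsv=cv2.cvtColor(f,cv2.COLOR_RGB2HSV); m=cv2.inRange(hsv,(20,120,90),(35,255,255))
v,u=np.nonzero(m); print(len(u))
P=np.array([atz('wrist',(a,b),.1,s)[:2] for a,b in zip(u,v)])
c=P.mean(0); w,V=np.linalg.eigh(np.cov((P-c).T)); d=V[:,1]; d=d*np.sign(d[1]); t=(P-c)@d; n=(P-c)@V[:,0]
print(c.round(4),'mid',(c+d*(t.max()+t.min())/2).round(4),'len',np.ptp(t).round(3),np.ptp(n).round(3),'yaw',np.degrees(np.arctan2(-d[0],d[1])).round(1))
```

```text
[ 0.4848 -0.14    0.2511] [0.785 0.619 0.    0.   ] [ 0.01  0.18  0.24  1.9  -0.05  1.06  0.04]
0.9 [261. 176.] [ 0.4884 -0.1373  0.1   ]
3830Traceback (most recent call last):
  File "<stdin>", line 8, in <module>
  File "h.py", line 16, in atz
    o,d=ray(cam,uv,s); return o+d*(z-o[2])/d[2]
        ~~~^^^^^^^^^^
  File "h.py", line 7, in ray
    c=calibration(cam); uv=np.array(uv,float).reshape(1,1,2)
ValueError: time passes only in moves, steps and waits
```

View pics/w1.png

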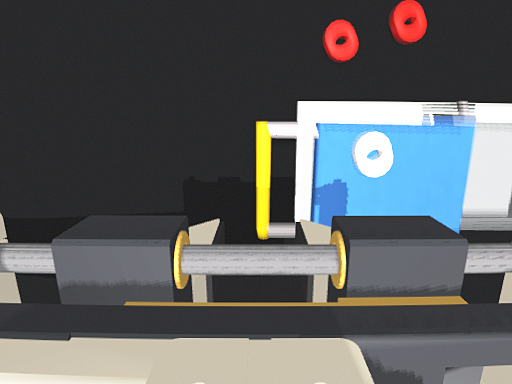

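Wrist view: the bar lies at column 263, rows 122 to 238. It is vertical in the image, between the fingers (gap centre near column 261), with the white collar at (373,154). I'll refine with the calibration cached, because calling it once per pixel was refused.

```bash
sed -i 's/^def shot/from functools import lru_cache\ncalibration=lru_cache(calibration)\ndef shot/' h.py
python3 - <<'E'
from h import *
s=observe(); f=cv2.imread('pics/w1.png')
hsv=cv2.cvtColor(f,cv2.COLOR_BGR2HSV); m=cv2.inRange(hsv,(20,120,90),(35,255,255)); k=np.zeros_like(m);k[112:243,250:280]=m[112:243,250:280]
v,u=np.nonzero(k)
for z in (.1,.104):
    P=np.array([atz('wrist',(a,b),z,s)[:2] for a,b in zip(u,v)])
    c=P.mean(0); w,V=np.linalg.eigh(np.cov((P-c).T)); d=V[:,1]; d=d*np.sign(d[1]); t=(P-c)@d; n=(P-c)@V[:,0]
    print(c.round(4),'mid',(c+d*(t.max()+t.min())/2).round(4),'len',np.ptp(t).round(3),np.ptp(n).round(3),'yaw',np.degrees(np.arctan2(-d[0],d[1])).round(1))
E
```

```text
[ 0.4891 -0.1464] mid [ 0.4882 -0.15  ] len 0.117 0.014 yaw -14.1
[ 0.4893 -0.1455] mid [ 0.4884 -0.1491] len 0.116 0.014 yaw -14.1
```

Call:
{"fn": "send_rows", "kwargs": {"deltas": [{"xyz": [0, 0.004, 0.05], "rotation": [0, 0, 0], "claw": 0.2}, {"xyz": [0, 0.004, 0.1], "rotation": [0, 0, 0], "claw": 0.2}, {"xyz": [0, 0.004, 0.15], "rotation": [0, 0, 0], "claw": 0.2}, {"xyz": [0, 0.004, 0.19], "rotation": [0, 0, 0], "claw": 0.2}, {"xyz": [0, 0.004, 0.22], "rotation": [0, 0, 0], "claw": 0.2}, {"xyz": [0, 0.004, 0.24], "rotation": [0, 0, 0], "claw": 0.2}, {"xyz": [0, 0.004, 0.255], "rotation": [0, 0, 0], "claw": 0.2}, {"xyz": [0, 0.004, 0.27], "rotation": [0, 0, 0], "claw": 0.2}, {"xyz": [0, 0.004, 0.282], "rotation": [0, 0, 0], "claw": 0.2}, {"xyz": [0, 0.004, 0.282], "rotation": [0, 0, 0], "claw": 0.2}]}}

```text
t: 3.5
eef_pos: [0.4868, -0.1388, 0.0809]
eef_rot: [0.784, 0.62, -0.0, -0.0]
contact_force: [0.9, 0.1, -0.7]
finger_gap: 0.0369
```

Run:
```python
from h import *
s,f=shot('wrist','w2'); s2,f2=shot('side','s2')
a=f[100:384,150:480]; b=cv2.resize(f2[90:230,150:390],None,fx=2,fy=2)
h=max(a.shape[0],b.shape[0]); o=np.zeros((h,a.shape[1]+b.shape[1],3),np.uint8); o[:a.shape[0],:a.shape[1]]=a; o[:b.shape[0],a.shape[1]:]=b
o=cv2.resize(o,None,fx=.98,fy=.98); cv2.imwrite('pics/c2.png',o[:,:,::-1]); print(o.shape)
```

```text
(278, 794, 3)
```

View pics/c2.png

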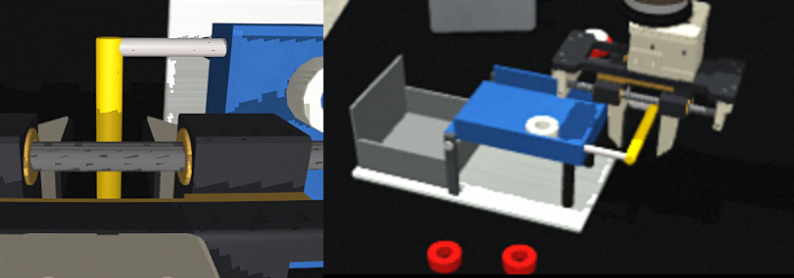

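The fingers straddle the bar centrally (bar at crop column 108, fingers at 55 and 162). No contact force. Closing.

Call:
{"fn": "send_rows", "kwargs": {"deltas": [{"xyz": [0, 0, 0], "rotation": [0, 0, 0], "claw": 0.5}, {"xyz": [0, 0, 0], "rotation": [0, 0, 0], "claw": 0.7}, {"xyz": [0, 0, 0], "rotation": [0, 0, 0], "claw": 1}, {"xyz": [0, 0, 0], "rotation": [0, 0, 0], "claw": 1}, {"xyz": [0, 0, 0], "rotation": [0, 0, 0], "claw": 1}, {"xyz": [0, 0, 0], "rotation": [0, 0, 0], "claw": 1}, {"xyz": [0, 0, 0], "rotation": [0, 0, 0], "claw": 1}, {"xyz": [0, 0, 0], "rotation": [0, 0, 0], "claw": 1}, {"xyz": [0, 0, 0], "rotation": [0, 0, 0], "claw": 1}, {"xyz": [0, 0, 0], "rotation": [0, 0, 0], "claw": 1}], "newtons": 25}}

```text
t: 4.6
eef_pos: [0.4875, -0.139, 0.0817]
eef_rot: [0.785, 0.62, 0.0, 0.0]
contact_force: [-1.2, 0.2, 4.5]
finger_gap: 0.0111
```

Call:
{"fn": "send_rows", "kwargs": {"deltas": [{"xyz": [0, 0.0003, -0.0116], "rotation": [0.0056, 0, 0], "claw": 1}, {"xyz": [0, 0.0009, -0.0233], "rotation": [0.0111, 0, 0], "claw": 1}, {"xyz": [0, 0.002, -0.0348], "rotation": [0.0167, 0, 0], "claw": 1}, {"xyz": [0, 0.0034, -0.0464], "rotation": [0.0222, 0, 0], "claw": 1}, {"xyz": [0, 0.0054, -0.0579], "rotation": [0.0278, 0, 0], "claw": 1}, {"xyz": [0, 0.0076, -0.0693], "rotation": [0.0333, 0, 0], "claw": 1}, {"xyz": [0, 0.0103, -0.0806], "rotation": [0.0389, 0, 0], "claw": 1}, {"xyz": [0, 0.0134, -0.0919], "rotation": [0.0444, 0, 0], "claw": 1}, {"xyz": [0, 0.0168, -0.103], "rotation": [0.05, 0, 0], "claw": 1}, {"xyz": [0, 0.0207, -0.114], "rotation": [0.0556, 0, 0], "claw": 1}]}}

```text
t: 5.6
eef_pos: [0.4994, -0.1418, 0.1493]
eef_rot: [0.772, 0.611, -0.108, -0.137]
contact_force: [2.2, 0.0, -3.6]
finger_gap: 0.0112
```

Run:
```python
from h import *
s,f=shot('side','s3'); b=cv2.resize(f[60:230,120:400],None,fx=2,fy=2); cv2.imwrite('pics/c3.png',b[:,:,::-1])
z=R.from_quat(s['eef_rot']).as_matrix()[:,2]; print('tilt',np.degrees(np.arccos(-z[2])).round(1),s['eef_pos'].round(4),s['contact_force'].round(1),s['finger_gap'],s['q'].round(2))
```

```text
tilt 20.1 [ 0.4994 -0.1418  0.1493] [ 2.2  0.  -3.6] 0.011153732557382579 [ 0.06  0.57  0.23  1.67 -0.11  1.27  0.09]
```

View pics/c3.png

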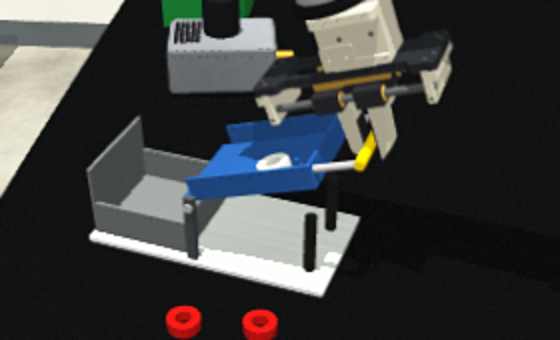

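The tray is lifted 20° and held, with the collar still inside. The same arc in the current tool axes takes it to 44°.

Call:
{"fn": "send_rows", "kwargs": {"deltas": [{"xyz": [0, 0.0006, -0.0174], "rotation": [0.0083, 0, 0], "claw": 1}, {"xyz": [0, 0.002, -0.0348], "rotation": [0.0167, 0, 0], "claw": 1}, {"xyz": [0, 0.0044, -0.0521], "rotation": [0.025, 0, 0], "claw": 1}, {"xyz": [0, 0.0076, -0.0693], "rotation": [0.0333, 0, 0], "claw": 1}, {"xyz": [0, 0.0103, -0.0806], "rotation": [0.0389, 0, 0], "claw": 1}, {"xyz": [0, 0.0134, -0.0919], "rotation": [0.0444, 0, 0], "claw": 1}, {"xyz": [0, 0.0168, -0.103], "rotation": [0.05, 0, 0], "claw": 1}, {"xyz": [0, 0.0207, -0.114], "rotation": [0.0556, 0, 0], "claw": 1}, {"xyz": [0, 0.0249, -0.1249], "rotation": [0.0611, 0, 0], "claw": 1}, {"xyz": [0, 0.0295, -0.1356], "rotation": [0.0667, 0, 0], "claw": 1}]}}

```text
t: 6.65
eef_pos: [0.5421, -0.1521, 0.2195]
eef_rot: [0.727, 0.575, -0.233, -0.295]
contact_force: [-1.9, 0.0, -1.2]
finger_gap: 0.0112
```

Run:
```python
from h import *
s,f=shot('side','s4'); b=cv2.resize(f[60:230,120:400],None,fx=2,fy=2); cv2.imwrite('pics/c4.png',b[:,:,::-1])
for d in models.tip_of('side','collar_center')[:4]: print(round(d['p'],2),np.round(d['location'][::-1]))
z=R.from_quat(s['eef_rot']).as_matrix()[:,2]; print('tilt',np.degrees(np.arccos(-z[2])).round(1),s['eef_pos'].round(4),s['contact_force'].round(1),s['finger_gap'],s['q'].round(2))
```

```text
0.7 [218. 288.]
0.5 [211. 221.]
0.47 [249. 222.]
0.4 [182. 166.]
tilt 44.2 [ 0.5421 -0.1521  0.2195] [-1.9  0.  -1.2] 0.011215757069776688 [ 0.11  0.88  0.22  1.13 -0.11  1.92  0.1 ]
```

View pics/c4.png

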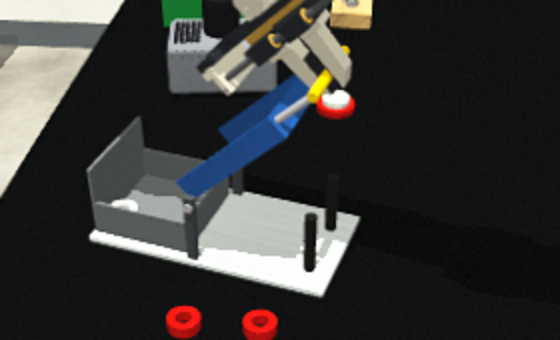

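The side view shows the collar in the dish at crop (124,205). Tray tilt is 44° and the gripper still holds the bar. Lowering slowly.

Call:
{"fn": "send_rows", "kwargs": {"deltas": [{"xyz": [0, 0.0001, 0.0093], "rotation": [-0.0044, 0, 0], "claw": 1}, {"xyz": [0, 0.0004, 0.0186], "rotation": [-0.0089, 0, 0], "claw": 1}, {"xyz": [0, 0.0011, 0.0279], "rotation": [-0.0133, 0, 0], "claw": 1}, {"xyz": [0, 0.0019, 0.0372], "rotation": [-0.0178, 0, 0], "claw": 1}, {"xyz": [0, 0.003, 0.0464], "rotation": [-0.0222, 0, 0], "claw": 1}, {"xyz": [0, 0.0044, 0.0556], "rotation": [-0.0267, 0, 0], "claw": 1}, {"xyz": [0, 0.0061, 0.0647], "rotation": [-0.0311, 0, 0], "claw": 1}, {"xyz": [0, 0.0079, 0.0738], "rotation": [-0.0356, 0, 0], "claw": 1}, {"xyz": [0, 0.0101, 0.0829], "rotation": [-0.04, 0, 0], "claw": 1}, {"xyz": [0, 0.0124, 0.0919], "rotation": [-0.0444, 0, 0], "claw": 1}]}}

```text
t: 7.75
eef_pos: [0.5105, -0.1445, 0.1746]
eef_rot: [0.761, 0.602, -0.149, -0.189]
contact_force: [1.2, -2.0, -1.8]
finger_gap: 0.011
```

Call:
{"fn": "send_rows", "kwargs": {"deltas": [{"xyz": [0, 0.0001, 0.0093], "rotation": [-0.0044, 0, 0], "claw": 1}, {"xyz": [0, 0.0004, 0.0186], "rotation": [-0.0089, 0, 0], "claw": 1}, {"xyz": [0, 0.0011, 0.0279], "rotation": [-0.0133, 0, 0], "claw": 1}, {"xyz": [0, 0.0019, 0.0372], "rotation": [-0.0178, 0, 0], "claw": 1}, {"xyz": [0, 0.003, 0.0464], "rotation": [-0.0222, 0, 0], "claw": 1}, {"xyz": [0, 0.0044, 0.0556], "rotation": [-0.0267, 0, 0], "claw": 1}, {"xyz": [0, 0.0061, 0.0647], "rotation": [-0.0311, 0, 0], "claw": 1}, {"xyz": [0, 0.0079, 0.0738], "rotation": [-0.0356, 0, 0], "claw": 1}, {"xyz": [0, 0.0101, 0.0829], "rotation": [-0.04, 0, 0], "claw": 1}, {"xyz": [0, 0.0124, 0.0919], "rotation": [-0.0444, 0, 0], "claw": 1}]}}

```text
t: 8.75
eef_pos: [0.492, -0.14, 0.1229]
eef_rot: [0.78, 0.617, -0.064, -0.081]
contact_force: [2.8, -1.3, -2.2]
finger_gap: 0.011
```

Call:
{"fn": "send_rows", "kwargs": {"deltas": [{"xyz": [0, 0, 0.0047], "rotation": [-0.0022, 0, 0], "claw": 1}, {"xyz": [0, 0.0001, 0.0093], "rotation": [-0.0044, 0, 0], "claw": 1}, {"xyz": [0, 0.0003, 0.014], "rotation": [-0.0067, 0, 0], "claw": 1}, {"xyz": [0, 0.0004, 0.0186], "rotation": [-0.0089, 0, 0], "claw": 1}, {"xyz": [0, 0.0007, 0.0233], "rotation": [-0.0111, 0, 0], "claw": 1}, {"xyz": [0, 0.001, 0.0279], "rotation": [-0.0133, 0, 0], "claw": 1}, {"xyz": [0, 0.0014, 0.0325], "rotation": [-0.0156, 0, 0], "claw": 1}, {"xyz": [0, 0.0019, 0.0372], "rotation": [-0.0178, 0, 0], "claw": 1}, {"xyz": [0, 0.0024, 0.0418], "rotation": [-0.02, 0, 0], "claw": 1}, {"xyz": [0, 0.003, 0.0464], "rotation": [-0.0222, 0, 0], "claw": 1}]}}

```text
t: 9.75
eef_pos: [0.4881, -0.1391, 0.0956]
eef_rot: [0.784, 0.62, -0.021, -0.027]
contact_force: [3.8, -1.7, -2.8]
finger_gap: 0.0114
```

Call:
{"fn": "send_rows", "kwargs": {"deltas": [{"xyz": [0, 0, 0.003], "rotation": [-0.0014, 0, 0], "claw": 1}, {"xyz": [0, 0, 0.006], "rotation": [-0.0028, 0, 0], "claw": 1}, {"xyz": [0, 0.0001, 0.009], "rotation": [-0.0042, 0, 0], "claw": 1}, {"xyz": [0, 0.0002, 0.012], "rotation": [-0.0056, 0, 0], "claw": 1}, {"xyz": [0, 0.0003, 0.015], "rotation": [-0.007, 0, 0], "claw": 1}, {"xyz": [0, 0.0005, 0.018], "rotation": [-0.0085, 0, 0], "claw": 1}, {"xyz": [0, 0.0007, 0.0205], "rotation": [-0.0098, 0, 0], "claw": 1}, {"xyz": [0, 0.0008, 0.0225], "rotation": [-0.0109, 0, 0], "claw": 1}, {"xyz": [0, 0.0008, 0.0235], "rotation": [-0.0111, 0, 0], "claw": 1}, {"xyz": [0, 0.0008, 0.0235], "rotation": [-0.0111, 0, 0], "claw": 1}]}}

```text
t: 10.75
eef_pos: [0.4875, -0.1389, 0.0818]
eef_rot: [0.784, 0.62, -0.0, -0.0]
contact_force: [4.8, -1.2, -1.6]
finger_gap: 0.0107
```

Run:
```python
from h import *
s=observe(); z=R.from_quat(s['eef_rot']).as_matrix()[:,2]; print('tilt',np.degrees(np.arccos(-z[2])).round(2),z.round(4),s['eef_pos'].round(4),s['contact_force'].round(1),s['ft_torque'].round(2),s['finger_gap'])
```

```text
tilt 0.03 [-5.e-04  2.e-04 -1.e+00] [ 0.4875 -0.1389  0.0818] [ 4.8 -1.2 -1.6] [-0.34 -0.9  -0.05] 0.010730451876302165
```

The pose matches the grasp pose, but the wrist force (-1.6 N in z) suggests the gripper still carries the tray's weight. I'll ease down until it bears on its stop.

Call:
{"fn": "send_rows", "kwargs": {"deltas": [{"xyz": [0, 0, 0.0005], "rotation": [0, 0, 0], "claw": 1}, {"xyz": [0, 0, 0.001], "rotation": [0, 0, 0], "claw": 1}, {"xyz": [0, 0, 0.0015], "rotation": [0, 0, 0], "claw": 1}, {"xyz": [0, 0, 0.002], "rotation": [0, 0, 0], "claw": 1}, {"xyz": [0, 0, 0.002], "rotation": [0, 0, 0], "claw": 1}, {"xyz": [0, 0, 0.002], "rotation": [0, 0, 0], "claw": 1}, {"xyz": [0, 0, 0.002], "rotation": [0, 0, 0], "claw": 1}, {"xyz": [0, 0, 0.002], "rotation": [0, 0, 0], "claw": 1}, {"xyz": [0, 0, 0.002], "rotation": [0, 0, 0], "claw": 1}, {"xyz": [0, 0, 0.002], "rotation": [0, 0, 0], "claw": 1}]}}

```text
t: 11.75
eef_pos: [0.4875, -0.1389, 0.0816]
eef_rot: [0.785, 0.62, -0.0, -0.0]
contact_force: [0.9, -0.1, 12.1]
finger_gap: 0.0111
```

It now bears on the stop (+12 N with no further travel). Relax slightly and open to the same partial width.

Call:
{"fn": "send_rows", "kwargs": {"deltas": [{"xyz": [0, 0, -0.0005], "rotation": [0, 0, 0], "claw": 1}, {"xyz": [0, 0, -0.001], "rotation": [0, 0, 0], "claw": 1}, {"xyz": [0, 0, -0.001], "rotation": [0, 0, 0], "claw": 0.7}, {"xyz": [0, 0, -0.001], "rotation": [0, 0, 0], "claw": 0.5}, {"xyz": [0, 0, -0.001], "rotation": [0, 0, 0], "claw": 0.35}, {"xyz": [0, 0, -0.001], "rotation": [0, 0, 0], "claw": 0.2}, {"xyz": [0, 0, -0.001], "rotation": [0, 0, 0], "claw": 0.2}, {"xyz": [0, 0, -0.001], "rotation": [0, 0, 0], "claw": 0.2}, {"xyz": [0, 0, -0.001], "rotation": [0, 0, 0], "claw": 0.2}, {"xyz": [0, 0, -0.001], "rotation": [0, 0, 0], "claw": 0.2}]}}

```text
t: 12.75
eef_pos: [0.4872, -0.1389, 0.081]
eef_rot: [0.784, 0.62, -0.0, -0.001]
contact_force: [-0.3, 0.2, 0.2]
finger_gap: 0.0367
```

Call:
{"fn": "send_rows", "kwargs": {"deltas": [{"xyz": [0, 0, -0.015], "rotation": [0, 0, 0], "claw": 0.2}, {"xyz": [0, 0, -0.03], "rotation": [0, 0, 0], "claw": 0.2}, {"xyz": [0, 0, -0.06], "rotation": [0, 0, 0], "claw": 0.2}, {"xyz": [0, 0, -0.1], "rotation": [0, 0, 0], "claw": 0.2}, {"xyz": [0, 0, -0.14], "rotation": [0, 0, 0], "claw": 0.2}, {"xyz": [0, 0, -0.18], "rotation": [0, 0, 0], "claw": 0.2}, {"xyz": [0, -0.03, -0.22], "rotation": [0, 0, 0], "claw": 0.2}, {"xyz": [0, -0.06, -0.25], "rotation": [0, 0, 0], "claw": 0.2}, {"xyz": [0, -0.06, -0.25], "rotation": [0, 0, 0], "claw": 0.2}, {"xyz": [0, -0.06, -0.25], "rotation": [0, 0, 0], "claw": 0.2}]}}

```text
t: 13.75
eef_pos: [0.453, -0.1307, 0.2321]
eef_rot: [0.784, 0.62, 0.001, 0.0]
contact_force: [0.0, -0.2, -1.0]
finger_gap: 0.0367
```

Run:
```python
from h import *
s,f=shot('side','s5'); cv2.imwrite('pics/c5.png',cv2.resize(f,None,fx=1.5,fy=1.5)[:,:,::-1])
for t in ['collar_tray_handle','collar_center','plug_center']:
    for d in models.tip_of('side',t)[:4]: print(t,round(d['p'],2),np.round(d['location'][::-1]))
g=cv2.imread('pics/side0.png')[:,:,::-1]
for n,(y0,y1,x0,x1) in {'bar':(135,180,300,325),'plugtray':(235,350,75,300),'tray':(120,170,215,300)}.items():
    a=cv2.absdiff(f,np.ascontiguousarray(g))[y0:y1,x0:x1].max(2); print(n,(a>40).mean().round(3))
```

```text
collar_tray_handle 0.9 [311. 156.]
collar_center 0.77 [211. 223.]
collar_center 0.71 [249. 224.]
collar_center 0.49 [180. 166.]
plug_center 0.79 [219. 287.]
bar 0.092
plugtray 0.0
tray 0.049
```

View pics/c5.png

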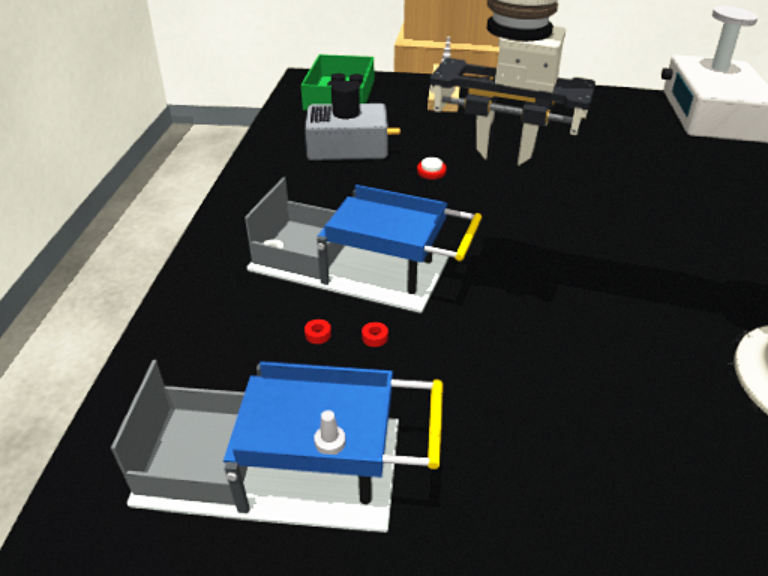

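The collar lies in the dish at (273,244), the tray is level and empty, the plug is untouched, and the gripper is clear. The bar patch differs slightly from the first picture, so I'll check its position before handing in.

Run:
```python
from h import *
_,_=shot('top','t6')
for cam,ims,(x0,y0,x1,y1) in [('side',('side0','s5'),(295,130,330,180)),('top',('top0','t6'),(285,228,370,268))]:
  for i in ims:
    m=cv2.inRange(cv2.cvtColor(cv2.imread(f'pics/{i}.png')[y0:y1,x0:x1],cv2.COLOR_BGR2HSV),(20,120,90),(35,255,255)); v,u=np.nonzero(m)
    print(i,len(u),(u.mean()+x0).round(2) if len(u) else '',(v.mean()+y0).round(2) if len(u) else '')
a=cv2.imread('pics/side0.png')[115:185,205:330];b=cv2.imread('pics/s5.png')[115:185,205:330]
cv2.imwrite('pics/c6.png',cv2.resize(np.vstack([a,b]),None,fx=4,fy=4,interpolation=cv2.INTER_NEAREST))
print(observe()['t'])
```

```text
side0 198 311.85 157.65
s5 196 311.78 157.77
top0 453 327.12 247.58
t6 195 310.91 243.89
14.0
```

In the side view the bar is back to within 0.15 px of where it started, so the tray is fully down. In the top view the gripper hides part of the bar, so that comparison says nothing. Handing in.

```bash
python3 -c "
from plant import ticket; print(ticket.sign_off())"
```

```text
the job is handed in; nothing more can be done
None
```

I lifted the collar's tray by its yellow bar to about 44°, and the collar slid into the catch dish. I then lowered the tray, held all the way, until it pressed on its stop, let go and backed off. I handed in at about 14 s on the robot clock; sign-off reports no verdict.

**Last checks:**
- **Tray:** in the side view the bar is within 0.15 px of where it started. While I still held it on the stop, the wrist force rose to about 12 N with no further travel.
- **Collar:** it shows in the dish, seen by eye and by the network (p 0.49).
- **Plug tray:** the picture of it has not changed, so the plug is where it was.
- **Gripper:** it is clear of everything, at about 0.23 m height.

**Checks that failed or disagreed:**
- The bar centre from the wrist picture was about 1 cm off the other estimates along the bar, which did not affect the grasp.
- At first the lowered pose matched the grasp pose but the wrist force still pulled down, so I eased down a further 1.2 mm before opening.
- The final top-view check of the bar gave no result, because the gripper hid part of it.

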